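# Fill the gauge block carrier and hold it up level

## Robot

A 6-joint arm with a two-finger parallel gripper is mounted at the origin on a cart in front of the work surface, level with it; the furniture and walls round the work are solid. World frame = base frame: x ahead of the robot, y to its left, z up, the work surface at z = 0. Lengths are in m, angles in rad, forces in N, time in s.
With the tool pointing down it reaches from about 0.35 to 0.975 m from the base axis. Payload 7.1 kg.
Tool frame: the origin (TCP) lies midway between the tips of the shut fingers; the grasp point (between the pads) lies 19 mm behind it; z points along the fingers, x is the direction in which the jaws open and shut, and the axes are right-handed (so a half turn about z gives the same grasp; the last joint's range is limited). The gripper opens to 88 mm and grips with 3 to 60 N. Pads are 20 mm wide; open, the fingers measure 115 mm over their backs; the gripper's body (75 mm by 178 mm) begins 61 mm behind the grasp point.
Start: joints at [1.287, 0.423, 1.63, -0, 1.089, -0.019], TCP at [0.164, 0.603, 0.223] pointing down, gripper open.
Joint ranges: [-3, 3], [-0.9, 2.11], [0.09, 2.58], [-1.31, 4.45], [0.11, 2.69], [-2.54, 2.54]. Speed limits (rad/s): [2.39, 2.39, 3.01, 3.14, 3.14, 3.14].

## Interface

Orientations are given as a unit quaternion [w, x, y, z].
In Python, from station import move_pose, movel, movej, command_gripper, wait, inverse_kinematics, read_camera, camera_info, MotionError, job_done, get_time, get_joint_pos, get_qvel, get_effort, get_tcp_pos, get_ee_rot, get_ft_force, get_ft_torque, get_grip_width gives the robot as it stands. Calls block until the motion is done:
- move_pose(position, orientation): joint-space move of the TCP to a pose.
- movel(position, frame=None, v=0.15, until_force=None): straight line of the TCP; frame=None keeps the orientation; v is the mean speed in m/s. With until_force (N) it stops when the force on the tool has changed by that much, and returns True; else False.
- movej(angles): joint-space move.
- command_gripper(opening): opening from 0.0 (shut) to 1.0 (fully open); the grip force is fixed at half the most; returns when the fingers have stopped.
- wait(seconds).
- inverse_kinematics(position, orientation): joint angles nearest the present ones, or None.
- read_camera(name): name is "scene" or "side" or "wrist"; returns the picture (480x640x3 uint8, red, green, blue); there is no depth.
- camera_info(name): a dict with "intrinsics" (3x3 intrinsics, pixels), "T" (4x4, takes a point from camera to world coordinates); the wrist camera has in their place "tool_from_camera" (4x4, takes a point from camera to tool coordinates, whose origin is the TCP and whose axes are the tool frame's). Camera axes: x right, y up, looking along -z (the intrinsics and any distortion apply to the point x, -y, -z); pixel columns grow to the right and rows downward; lengths in m; the calibration is good to about 2 mm. A picture is of the moment at which its call begins: read the wrist's pose just before it. camera_info takes no time and is no camera call.
A pose or a line that the arm cannot do raises MotionError and nothing moves.
- job_done(): hands the job in, once; it reports no verdict.
Readings, each from a call of its own:
- get_time(): time.
- get_joint_pos(): joint angles.
- get_qvel(): joint speeds.
- get_effort(): joint torques, N m.
- get_tcp_pos(): TCP position.
- get_ee_rot(): TCP orientation.
- get_ft_force(): force on the tool from outside, world axes, zero at the start.
- get_ft_torque(): the same for the moment, N m.
- get_grip_width(): opening from 0.0 (shut) to 1.0 (fully open).
Only numpy, scipy, OpenCV 4.12 (cv2) and the standard library are available. Lean on these libraries where they do the work, as an engineer would, in place of code of your own. Each camera call takes 0.05 s, during which the arm holds its last target. There are 200 camera calls.

## Task

Slide the loose white gauge block fully home, upright, into the empty slot of the blue carrier while the carrier stands on the bench, and let go of it. Then take the carrier by its black handle, lift it at least 10 cm clear of the bench with both blocks in it, and finish while still holding it there, steady and level. Leave the loupe and the oil bottle alone, and never tip the carrier over.

Things in the scene. Friction and masses are not known exactly. Their poses are not given: they have to be found in the camera images.
- carrier: blue carrier, 0.45 kg: plate 64 mm (x) by 230 mm (y) on four rubber feet, its top 19 mm above the feet's underside, a black handle over the middle. Two slots 11.5 (x) by 36.5 mm (y), 11 mm deep, the upper 5 mm flared out by 3.5 mm each way, at y = +85 mm (empty) and -85 mm (holds a block). Origin: centre of the feet's underside; z up; y from filled to empty slot. Any yaw on the bench.
- empty_slot (a point): centre of the flared mouth of the empty slot, level with the plate's upper face, at [0, 85, 19] mm in the carrier's frame; slot floor 11 mm below it; axes as the carrier's
- handle (a point): centre of the black handle bar, at [0, 0, 71] mm in the carrier's frame; the bar is 14 mm wide (x), 64 mm long (y), 18 mm tall (its top 80 mm above the carrier's underside), on two steel posts 25 mm either side of the centre; axes as the carrier's
- block_loose: loose white gauge block, a slab 9 mm thick (x), 34 mm long (y), 30 mm tall (z), standing upright on the bench on its 9 x 34 mm face. Origin: centre of its underside. Seated in a slot it stands 19 mm proud of the plate, its underside 8 mm above the carrier's underside; either way round fits.
- block_home: same kind of white gauge block, 9 x 34 x 30 mm, already seated in the carrier's other slot; origin: centre of its underside
- black_loupe: black eye loupe, a short tapered cup 37 mm across and 30 mm tall, standing loose on the bench; leave alone; origin: centre of its underside
- oiler: small cream oil bottle with a red spout, 32 mm across, 97 mm tall, standing loose on the bench; leave alone; origin: centre of its underside
Mind the look-alikes: they are no part of the job. Leave any turquoise look-alike of the block_loose alone.

How it is judged:
On the way:
1. the loose block is fully home in the empty slot and let go, the carrier still on the bench (horizontal distance between block_loose and empty_slot below 0.004 m and z of block_loose in the frame of carrier below 0.0105 m and angle between the z axis of block_loose and the z axis of carrier, either way round below 0.1 rad and contact force between the fingers and block_loose below 0.1 N and height (world z) of carrier below 0.005 m), for 0.2 s.
At the end, for the whole second after the job is handed in: carrier held by its handle, underside over 90 mm above the bench, within 5 degrees of level, at rest (under 20 mm/s); both blocks upright in their slots (within 2.5 mm of the slot floor, the loose one within 4 mm of the slot's centre), untouched by the fingers (height (world z) of carrier above 0.09 m and angle between carrier's own z axis and vertical below 0.09 rad and linear speed of carrier below 0.02 m/s and angular speed of carrier below 0.15 rad/s and contact force between the fingers and carrier above 2 N and distance between the grasp point and handle below 0.04 m and z of block_loose in the frame of carrier between 0.005 and 0.0105 m and x of block_loose in the frame of empty_slot between -0.004 and 0.004 m and y of block_loose in the frame of empty_slot between -0.004 and 0.004 m and angle between the z axis of each of block_loose, block_home and the z axis of carrier, either way round below 0.1 rad and z of block_home in the frame of carrier between 0.005 and 0.0105 m and y of block_home in the frame of carrier below -0.08 m and contact force between the fingers and block_loose below 0.1 N and contact force between the fingers and block_home below 0.1 N); the arm keeps its last pose, push and grip.
It fails at once if the carrier is tipped by more than 20 degrees (angle between carrier's own z axis and vertical above 0.35 rad).
It fails at once if the loupe is moved more than 15 mm (distance of black_loupe from where it was at the start of the episode above 0.015 m).
It fails at once if the oil bottle is moved more than 15 mm (distance of oiler from where it was at the start of the episode above 0.015 m).
It also fails if it takes over 54 s, if anything falls off the work surface, if the arm or the gripper's body presses on something with over 40 N, if the wrist force passes 120 N, or if a joint passes its speed limit or range.

## Working session

There is one attempt and no reset: what is moved stays moved. The work goes in short steps, each a Python script; the robot and the scene stay as the last script left them, time stands still between calls to the robot, and variables do not carry over. Pictures are saved under pics/ and viewed, about 8 in all and at most 12, crops included, and the job is handed in when it is done.

```bash
mkdir -p pics; ls
cat > h.py <<'E'
import numpy as np, cv2
from station import *
from scipy.spatial.transform import Rotation as R
def cam(name):
    ci=camera_info(name); K=np.array(ci["intrinsics"])
    if name=="wrist":
        q=get_ee_rot(); T=np.eye(4); T[:3,:3]=R.from_quat([q[1],q[2],q[3],q[0]]).as_matrix(); T[:3,3]=get_tcp_pos()
        T=T@np.array(ci["tool_from_camera"])
    else: T=np.array(ci["T"])
    return K,T,ci
def snap(name,fn):
    K,T,ci=cam(name); im=read_camera(name); cv2.imwrite(f"pics/{fn}.png",im[:,:,::-1]); np.savez(f"pics/{fn}.npz",K=K,T=T); return im,K,T
def ray(uv,K,T,z):
    d=np.linalg.inv(K)@np.array([uv[0],uv[1],1.0]); d=T[:3,:3]@np.array([d[0],-d[1],-d[2]]); o=T[:3,3]
    return o+d*(z-o[2])/d[2]
def proj(p,K,T):
    c=T[:3,:3].T@(np.asarray(p)-T[:3,3]); u=K@np.array([c[0],-c[1],-c[2]]); return u[:2]/u[2]
def down(yaw): # tool x axis at yaw, z down
    r=R.from_euler('z',yaw)*R.from_euler('x',np.pi); q=r.as_quat(); return [q[3],q[0],q[1],q[2]]
E
python3 - <<'E'
from h import *
for n in("scene","side","wrist"):
    im,K,T=snap(n,n+"0"); print(n,K.round(1).tolist(),T.round(3).tolist(),[k for k in camera_info(n)])
print(get_ee_rot())
a=[cv2.imread(f"pics/{n}0.png") for n in("scene","side")]
cv2.imwrite("pics/both.png",cv2.resize(np.vstack(a),(0,0),fx=.625,fy=.625,interpolation=cv2.INTER_AREA))
E
```

```text
pics
scene [[531.5, 0.0, 323.2], [0.0, 531.5, 244.0], [0.0, 0.0, 1.0]] [[0.579, 0.609, -0.542, -0.191], [-0.815, 0.449, -0.366, -0.45], [0.02, 0.654, 0.756, 1.139], [0.0, 0.0, 0.0, 1.0]] ['intrinsics', 'T']
side [[543.9, 0.0, 319.5], [0.0, 543.9, 240.5], [0.0, 0.0, 1.0]] [[-0.988, 0.078, -0.129, 0.379], [-0.15, -0.608, 0.78, 0.947], [-0.017, 0.79, 0.612, 0.765], [0.0, 0.0, 0.0, 1.0]] ['intrinsics', 'T']
wrist [[424.4, 0.0, 312.6], [0.0, 424.4, 245.1], [0.0, 0.0, 1.0]] [[0.262, -0.92, -0.292, 0.083], [0.965, 0.249, 0.081, 0.625], [-0.002, -0.303, 0.953, 0.384], [0.0, 0.0, 0.0, 1.0]] ['intrinsics', 'tool_from_camera']
[ 3.44458370e-04  7.94273834e-01  6.07559651e-01 -4.78914672e-04]
```

View pics/scene0.png

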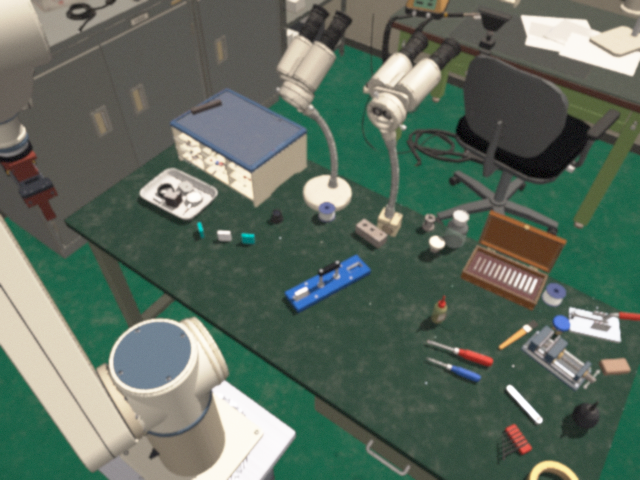

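View pics/side0.png

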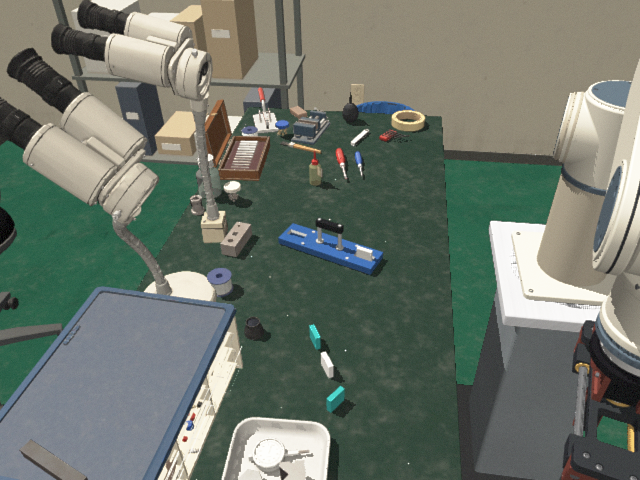

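The scene view shows the carrier at about (328,283) with its filled end at the left (300,293). The white block is at (224,236), between turquoise look-alikes at (200,229) and (248,239). In the side view the white block is at (327,364), the carrier's filled end at (364,252) and its empty slot near (298,233). Next I'll get rough positions, then look from the wrist.

Run:
```python
from h import *
for n,pts in (("scene",[("blk",(224,236),.015),("home",(300,292),.03),("end",(352,268),.019),("loupe",(277,215),.015),("oil",(439,312),.04),("tq1",(200,229),.015),("tq2",(248,239),.015)]),("side",[("blk",(327,364),.015),("home",(364,253),.03),("end",(298,233),.019),("loupe",(254,328),.015),("tq1",(315,336),.015),("tq2",(336,399),.015)])):
    K,T,_=cam(n)
    for a,u,z in pts: print(n,a,ray(u,K,T,z).round(3))
K,T,_=cam("wrist"); print(ray((320,240),K,T,0.02), ray((320,400),K,T,0.02))
```

```text
scene blk [0.473 0.337 0.015]
scene home [0.437 0.041 0.03 ]
scene end [ 0.589 -0.019  0.019]
scene loupe [0.626 0.269 0.015]
scene oil [ 0.586 -0.277  0.04 ]
scene tq1 [0.453 0.41  0.015]
scene tq2 [0.505 0.276 0.015]
side blk [0.472 0.338 0.015]
side home [0.433 0.043 0.03 ]
side end [ 0.59  -0.024  0.019]
side loupe [0.619 0.272 0.015]
side tq1 [0.503 0.277 0.015]
side tq2 [0.447 0.407 0.015]
[0.19123522 0.60183879 0.02      ] [0.35565466 0.55817158 0.02      ]
```

Run:
```python
from h import *
move_pose([.473,.337,.2],down(1.2)); snap("wrist","w1"); print(get_joint_pos())
move_pose([.515,.01,.27],down(1.2)); snap("wrist","w2"); print(get_joint_pos(),get_time())
for f in("w1","w2"):
    im=cv2.imread(f"pics/{f}.png"); hsv=cv2.cvtColor(im,cv2.COLOR_BGR2HSV)
cv2.imwrite("pics/w12.png",cv2.resize(np.hstack([cv2.imread("pics/w1.png"),cv2.imread("pics/w2.png")]),(800,300),interpolation=cv2.INTER_AREA))
```

```text
[ 6.00331411e-01  3.86017049e-01  1.74772354e+00  2.55130758e-04
  1.00762134e+00 -6.01157597e-01]
[-1.81854814e-03  2.05259819e-01  1.82462037e+00  2.96593661e-04
  1.11219027e+00 -1.20324981e+00] 3.0417
```

View pics/w1.png

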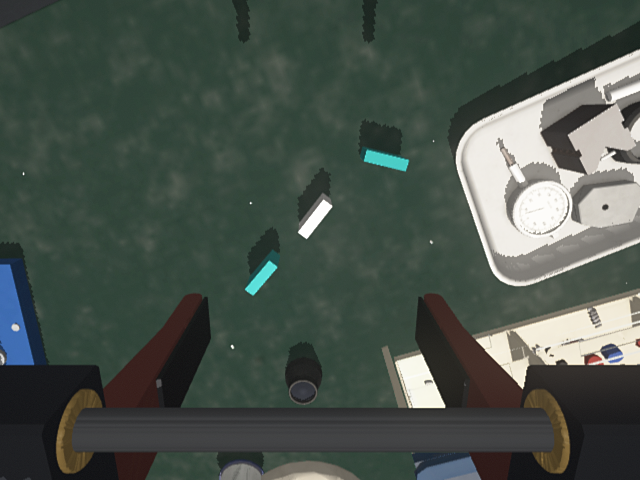

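View pics/w2.png

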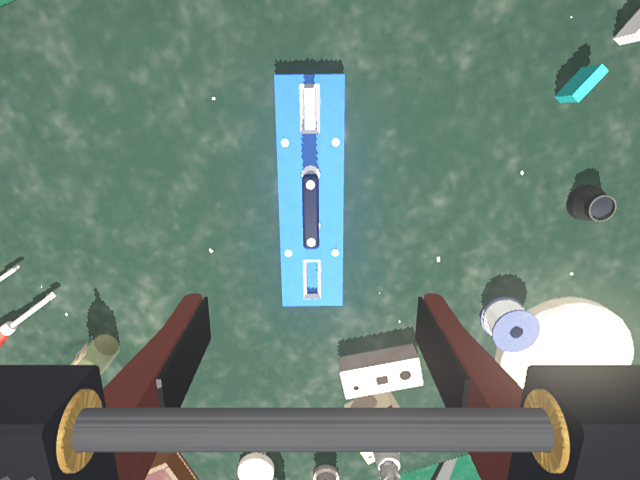

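The wrist views show the loose block's top near (315,216), about 45° in the image. The carrier is almost axis-aligned: home block at (310,108), handle (311,212), empty slot (312,280), which is toward larger x. I'll extract the exact poses.

Run:
```python
from h import *
def L(f): d=np.load(f"pics/{f}.npz"); im=cv2.imread(f"pics/{f}.png"); return im,cv2.cvtColor(im,cv2.COLOR_BGR2HSV),d["K"],d["T"]
def rect(mask,off,K,T,z):
    cs,_=cv2.findContours(mask,cv2.RETR_EXTERNAL,cv2.CHAIN_APPROX_NONE); c=max(cs,key=cv2.contourArea)
    bx=cv2.boxPoints(cv2.minAreaRect(c))+np.array(off); P=np.array([ray(u,K,T,z)[:2] for u in bx])
    e=[P[1]-P[0],P[2]-P[1]]; l=max(e,key=np.linalg.norm); 
    return P.mean(0).round(4),[round(float(np.linalg.norm(v)),4) for v in e],round(float(np.degrees(np.arctan2(l[1],l[0])))%180,2)
im,hsv,K,T=L("w1"); s=hsv[190:245,290:340]; print(hsv[216,295:335,2],hsv[216,295:335,1])
for t in(130,200): print("blk",t,rect(cv2.inRange(s,(0,0,t),(180,60,255)),(290,190),K,T,.03))
im,hsv,K,T=L("w2"); s=hsv[55:320,255:365]
print("car",rect(cv2.inRange(s,(95,120,80),(125,255,255)),(255,55),K,T,.019))
h=hsv[160:258,295:328]; print("handle",rect(cv2.inRange(h,(0,0,0),(180,255,70)),(295,160),K,T,.08))
h=hsv[78:138,292:328]; print("home",rect(cv2.inRange(h,(0,0,150),(180,60,255)),(292,78),K,T,.038))
h=hsv[255:303,298:326]; print("slot",rect(255-cv2.inRange(h,(95,120,80),(125,255,255)),(298,255),K,T,.019))
cv2.imwrite("pics/crop.png",np.hstack([cv2.resize(cv2.imread("pics/w1.png")[185:250,285:345],None,fx=6,fy=6,interpolation=0)[:390],cv2.resize(im[245:310,282:342],None,fx=6,fy=6,interpolation=0)]))
```

```text
[ 76  77  65  51  50  50  51  48  59  92 111 112 108 100 121 237 255 255
 255 254 254 254 254 254 254 254 255 255 255 195  90  68  72  74  76  76
  76  76  77  75] [50 53 51 50 51 36 50 48 30 11  9 11  9 13  8  3  0  0  2  1  1  1  1  1
  1  1  1  0  0 13 31 64 57 59 57 54 54 54 56 51]
blk 130 (array([0.4728, 0.3395]), [0.0348, 0.0098], 121.16)
blk 200 (array([0.4728, 0.3394]), [0.0341, 0.009], 121.31)
car (array([0.506 , 0.0105]), [0.0632, 0.2151], 160.08)Traceback (most recent call last):
  File "<stdin>", line 12, in <module>
  File "<stdin>", line 4, in rect
ValueError: max() iterable argument is empty
```

Run:
```python
from h import *
im=cv2.imread("pics/w2.png"); hsv=cv2.cvtColor(im,cv2.COLOR_BGR2HSV)
print(hsv[205,296:328].tolist()); print(hsv[64:82,290].tolist()); print(hsv[298:312,290].tolist()); print(hsv[280,296:328,:].tolist())
cv2.imwrite("pics/crop.png",cv2.resize(im[60:315,265:355],None,fx=2.3,fy=2.3,interpolation=0))
```

```text
[[100, 125, 255], [99, 123, 255], [99, 122, 255], [99, 122, 255], [98, 120, 255], [98, 120, 255], [109, 155, 237], [113, 110, 127], [116, 72, 124], [114, 69, 133], [114, 69, 137], [114, 69, 137], [114, 69, 137], [114, 69, 136], [113, 69, 137], [114, 69, 137], [114, 69, 137], [114, 67, 140], [114, 69, 140], [113, 67, 137], [114, 84, 125], [116, 83, 110], [112, 146, 152], [99, 123, 255], [98, 120, 255], [98, 119, 255], [98, 118, 255], [98, 118, 255], [99, 119, 255], [98, 118, 255], [99, 119, 255], [99, 118, 255]]
[[85, 57, 80], [85, 54, 80], [85, 57, 81], [86, 54, 80], [86, 53, 82], [88, 54, 81], [87, 55, 83], [87, 57, 81], [80, 56, 82], [92, 59, 82], [108, 143, 193], [105, 136, 255], [101, 128, 255], [102, 128, 255], [102, 129, 254], [102, 131, 254], [102, 131, 254], [101, 130, 254]]
[[99, 115, 255], [98, 117, 255], [98, 118, 255], [98, 118, 255], [98, 119, 255], [98, 118, 255], [97, 117, 255], [100, 123, 255], [106, 127, 227], [84, 61, 134], [82, 61, 134], [84, 64, 136], [83, 69, 136], [82, 68, 136]]
[[99, 120, 255], [99, 120, 255], [98, 119, 255], [99, 118, 255], [98, 118, 255], [98, 122, 255], [99, 113, 255], [107, 18, 253], [0, 4, 254], [6, 5, 253], [120, 13, 246], [99, 111, 255], [99, 123, 255], [99, 121, 255], [99, 120, 255], [99, 122, 255], [99, 123, 255], [100, 123, 255], [99, 122, 255], [99, 123, 255], [99, 125, 255], [109, 67, 240], [9, 7, 254], [8, 4, 251], [173, 8, 255], [99, 96, 255], [98, 121, 255], [98, 117, 255], [98, 115, 255], [98, 115, 255], [98, 116, 255], [98, 115, 255]]
```

View pics/crop.png

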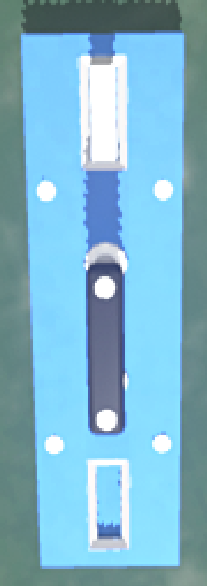

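The crop shows the empty slot with its white flared rim at the bottom and the home block at the top. I'll threshold at the right saturation.

```bash
cat >> h.py <<'E'
def rect(mask,off,K,T,z):
    cs,_=cv2.findContours(mask,cv2.RETR_EXTERNAL,cv2.CHAIN_APPROX_NONE); c=max(cs,key=cv2.contourArea)
    bx=cv2.boxPoints(cv2.minAreaRect(c))+np.array(off); P=np.array([ray(u,K,T,z)[:2] for u in bx])
    e=[P[1]-P[0],P[2]-P[1]]; l=max(e,key=np.linalg.norm)
    return P.mean(0).round(4),[round(float(np.linalg.norm(v)),4) for v in e],round(float(np.degrees(np.arctan2(l[1],l[0])))%180,2)
E
cat > car.py <<'E'
from h import *
d=np.load("pics/w2.npz"); im=cv2.imread("pics/w2.png"); K,T=d["K"],d["T"]; hsv=cv2.cvtColor(im,cv2.COLOR_BGR2HSV)
s=hsv[55:320,255:365]; print("car",rect(cv2.inRange(s,(94,90,150),(125,255,255)),(255,55),K,T,.019))
h=hsv[170:255,298:326]; print("handle",rect(cv2.inRange(h,(0,0,0),(180,255,150)),(298,170),K,T,.08))
h=hsv[255:303,298:326]; print("slot",rect(cv2.inRange(h,(0,0,0),(180,85,255)),(298,255),K,T,.019))
h=hsv[78:138,292:328]; print("homeflare",rect(cv2.inRange(h,(0,0,100),(180,60,255)),(292,78),K,T,.019))
E
python3 car.py
```

```text
car (array([0.5136, 0.0076]), [0.0632, 0.2314], 160.08)
handle (array([0.5125, 0.0099]), [0.0124, 0.0633], 159.02)
slot (array([ 0.5937, -0.0209]), [0.0196, 0.0451], 159.14)
homeflare (array([0.4346, 0.0384]), [0.0182, 0.0432], 159.06)
```

Run:
```python
from h import *
q=down(np.radians(31.3)); c=[.4728,.3394]
move_pose(c+[.10],q); command_gripper(.45); print("g",get_grip_width())
print(movel(c+[.015],v=.08,until_force=8)); command_gripper(0); print("g",get_grip_width()*88,get_tcp_pos())
movel(c+[.15],v=.2); print("g",get_grip_width()*88)
s=[.5937,-.0209]; q=down(np.radians(69.6))
move_pose(s+[.15],q); movel(s+[.056],v=.1); snap("wrist","w3"); print(get_tcp_pos(),get_ft_force(),get_time())
```

```text
g 0.45481101678894587
False
g 8.999754795208311 [0.47284782 0.33943919 0.0151121 ]
g 8.897884855876674
[ 0.5943033  -0.02093194  0.05674761] [ 0.32928597 -0.18595292 -1.29313641] 10.5
```

View pics/w3.png

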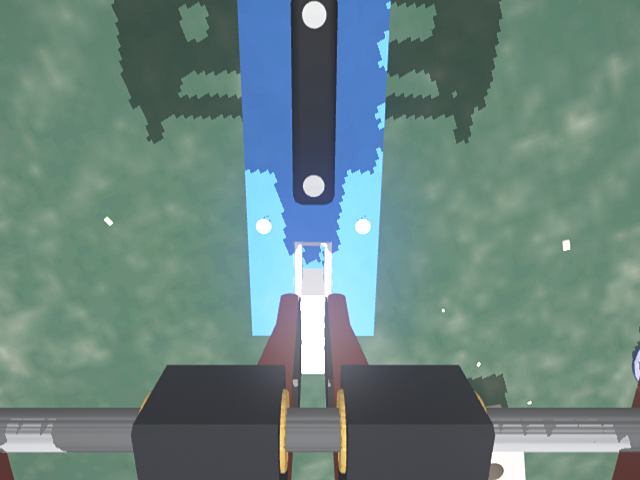

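The block is held square between the fingers (end face around 304–325, 268–293), with the slot's flared rim beyond it at columns 294–332 and near edge at row 243. I'll quantify the lateral offset.

Run:
```python
from h import *
d=np.load("pics/w3.npz"); K,T=d["K"],d["T"]; im=cv2.imread("pics/w3.png"); hsv=cv2.cvtColor(im,cv2.COLOR_BGR2HSV)
for r in(262,276,284,290): print(r,[(x,int(hsv[r,x,1]),int(hsv[r,x,2])) for x in range(290,338)])
print([(y,int(hsv[y,313,1]),int(hsv[y,313,2])) for y in range(236,300,2)])
a=np.radians(-20.4); ly=np.array([np.cos(a),np.sin(a)]); lx=np.array([-ly[1]*-1*-1,0]); lx=np.array([ly[1],-ly[0]])*-1 # left of ly
lx=-lx*1.0
tcp=np.array([.5943,-.0209])
def loc(u,z):
    p=ray(u,K,T,z)[:2]-tcp; return (np.array([p@np.array([ly[1],-ly[0]]),p@ly])*1000).round(1)
print("flare near", loc((313,243),.019),"sides@262",loc((294,262),.019),loc((332,262),.019),"blk bottom near",loc((304,269),.0417),loc((325,269),.0417),"plate end",loc((313,335),.019), "plate sides",loc((249,300),.019),loc((377,300),.019))
```

```text
262 [(290, 97, 255), (291, 99, 255), (292, 97, 255), (293, 59, 255), (294, 60, 255), (295, 3, 255), (296, 1, 254), (297, 1, 253), (298, 2, 253), (299, 2, 253), (300, 2, 255), (301, 2, 255), (302, 91, 254), (303, 111, 255), (304, 105, 255), (305, 130, 255), (306, 140, 221), (307, 138, 210), (308, 140, 223), (309, 134, 255), (310, 131, 255), (311, 105, 255), (312, 103, 255), (313, 103, 255), (314, 103, 255), (315, 107, 255), (316, 107, 255), (317, 109, 255), (318, 133, 255), (319, 132, 255), (320, 106, 255), (321, 102, 255), (322, 147, 233), (323, 140, 209), (324, 43, 224), (325, 0, 255), (326, 0, 254), (327, 1, 253), (328, 2, 253), (329, 0, 252), (330, 3, 255), (331, 26, 255), (332, 96, 255), (333, 99, 255), (334, 96, 255), (335, 96, 255), (336, 96, 255), (337, 97, 255)]
276 [(290, 94, 255), (291, 95, 255), (292, 94, 255), (293, 81, 255), (294, 85, 255), (295, 2, 255), (296, 2, 255), (297, 0, 253), (298, 1, 253), (299, 1, 253), (300, 1, 254), (301, 0, 255), (302, 41, 219), (303, 9, 229), (304, 8, 232), (305, 8, 232), (306, 8, 232), (307, 7, 231), (308, 8, 232), (309, 8, 231), (310, 9,
[... 1874 characters left out ...]
255), (337, 86, 255)]
[(236, 145, 214), (238, 144, 212), (240, 148, 213), (242, 65, 200), (244, 26, 195), (246, 128, 209), (248, 142, 213), (250, 140, 213), (252, 140, 213), (254, 139, 214), (256, 139, 214), (258, 137, 212), (260, 136, 254), (262, 103, 255), (264, 106, 255), (266, 107, 255), (268, 62, 255), (270, 6, 229), (272, 8, 231), (274, 8, 232), (276, 8, 232), (278, 8, 232), (280, 8, 232), (282, 8, 232), (284, 7, 232), (286, 5, 232), (288, 5, 232), (290, 5, 233), (292, 4, 232), (294, 7, 232), (296, 0, 255), (298, 0, 255)]
flare near [ -0.2 -21.5] sides@262 [  9.3 -11.5] [ -9.7 -11.5] blk bottom near [  3.8 -16.5] [ -5.5 -16.5] plate end [-0.2 29.5] plate sides [32.7  9.2] [-33.1   9.2]
```

Everything agrees within 0.5 mm, so I'll insert.

Run:
```python
from h import *
s=[.5937,-.0209]
print(get_tcp_pos(),get_ft_force())
print(movel(s+[.0215],v=.04,until_force=10),get_tcp_pos(),get_ft_force())
```

```text
[ 0.5943033  -0.02093194  0.05674761] [ 0.32928597 -0.18595292 -1.29313641]
True [ 0.59320027 -0.02082375  0.02303173] [-2.00901144  0.23831187  6.1328897 ]
```

The contact height of 23.0 mm matches seated (23.1 mm expected). I'll release, retreat and check.

Run:
```python
from h import *
s=[.5937,-.0209]
command_gripper(.4); wait(.3); print(get_ft_force())
movel(s+[.12],v=.15)
move_pose([.514,.0087,.2],down(np.radians(69.6))); im,K,T=snap("wrist","w4"); print(get_time())
im=cv2.imread("pics/w4.png"); hsv=cv2.cvtColor(im,cv2.COLOR_BGR2HSV)
for a,p in(("slotblk",(.5937,-.0209,.038)),("handle",(.514,.0087,.08)),("home",(.4346,.0384,.038))): print(a,proj(p,K,T).round())
```

```text
[-0.01698717 -0.43206786  0.03669963]
13.575
slotblk [313. 319.]
handle [312. 237.]
home [313. 108.]
```

View pics/w4.png

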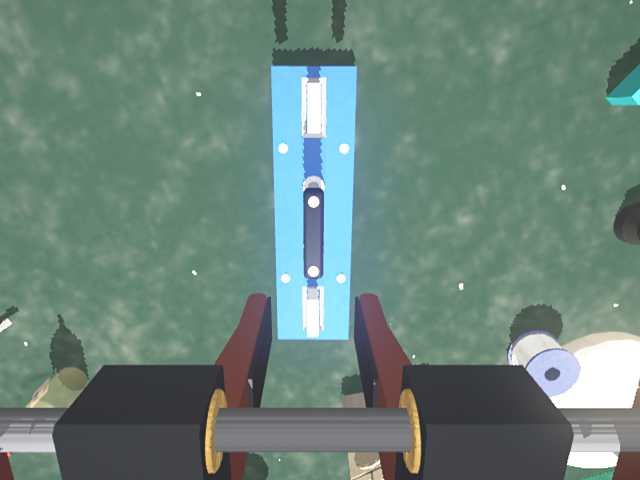

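The block sits in the slot at about (313,313) and the handle is at (313,238), both where predicted. Next I'll grip the handle and lift.

Run:
```python
from h import *
c=[.514,.0087]
print(movel(c+[.052],v=.1,until_force=10),get_tcp_pos()); command_gripper(0); print(get_grip_width()*88)
movel(c+[.10],v=.05); movel(c+[.19],v=.08); wait(.5); print(get_grip_width()*88,get_tcp_pos(),get_ft_force(),get_ft_torque(),get_time())
snap("side","s5"); snap("scene","s6"); im=cv2.imread("pics/s5.png"); im2=cv2.imread("pics/s6.png")
cv2.imwrite("pics/lift.png",np.hstack([cv2.resize(im[130:310,230:430],None,fx=2,fy=2),cv2.resize(im2[180:360,230:430],None,fx=2,fy=2)]))
```

```text
False [0.51443485 0.0087041  0.05253865]
13.82145395590734
13.68554006510942 [0.51399377 0.00870011 0.18992498] [ 0.60420624 -0.25206331 -7.0008095 ] [-0.01080278 -0.00537613  0.00847847] 18.5583
```

View pics/lift.png

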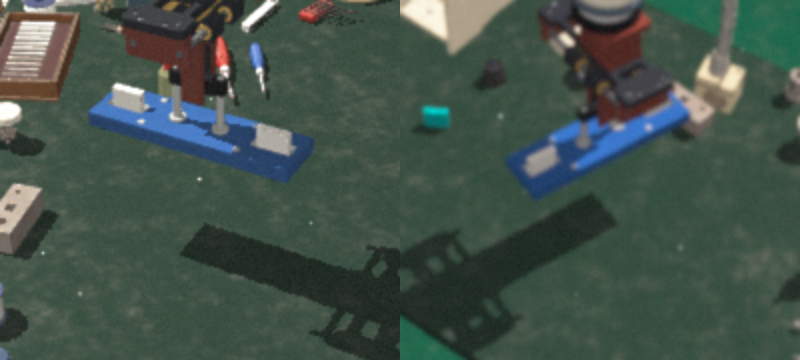

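Both blocks stand equally proud and the carrier is off the bench. I'll do a quick level check, comparing predicted and observed plate corners, before handing in.

Run:
```python
from h import *
d=np.load("pics/s5.npz"); im=cv2.imread("pics/s5.png"); hsv=cv2.cvtColor(im,cv2.COLOR_BGR2HSV)
m=np.zeros(hsv.shape[:2],np.uint8); m[130:310,230:430]=cv2.inRange(hsv,(100,120,60),(125,255,255))[130:310,230:430]
cs,_=cv2.findContours(m,cv2.RETR_EXTERNAL,cv2.CHAIN_APPROX_NONE); c=max(cs,key=cv2.contourArea)[:,0]
print("seen L",c[c[:,0].argmin()],"R",c[c[:,0].argmax()],"T",c[c[:,1].argmin()],"B",c[c[:,1].argmax()])
a=np.radians(-20.4); ly=np.array([np.cos(a),np.sin(a)]); lx=np.array([ly[1],-ly[0]]); o=np.array([.514,.0087])
for tilt in(-4,0,4):
  P=[]
  for z in(.138,.157):
    for sx in(-32,32):
      for sy in(-115,115):
        p=o+lx*sx/1e3+ly*sy/1e3; P.append(proj([*p,z+sy/1e3*np.sin(np.radians(tilt))],d["K"],d["T"]))
  P=np.array(P); print(tilt,[P[i].round().tolist() for i in(P[:,0].argmin(),P[:,0].argmax(),P[:,1].argmin(),P[:,1].argmax())])
print(get_tcp_pos(),np.abs(get_qvel()).max(),get_time())
```

```text
seen L [274 185] R [386 203] T [285 176] B [369 220]
-4 [[273.0, 189.0], [386.0, 195.0], [289.0, 175.0], [373.0, 219.0]]
0 [[273.0, 185.0], [386.0, 198.0], [289.0, 171.0], [372.0, 222.0]]
4 [[273.0, 182.0], [386.0, 202.0], [289.0, 168.0], [372.0, 226.0]]
[0.51400235 0.0087027  0.18999991] 0.0016960858237007753 18.6583
```

Corners suggest 0 to −3°, but the far corner is ambiguous. The block outlines should be sharper, so I'll use those.

Run:
```python
from h import *
d=np.load("pics/s5.npz"); im=cv2.imread("pics/s5.png"); hsv=cv2.cvtColor(im,cv2.COLOR_BGR2HSV)
S={}
for n,(x0,x1,y0,y1) in dict(loose=(280,306,165,190),home=(350,382,185,212)).items():
    m=cv2.inRange(hsv[y0:y1,x0:x1],(0,0,120),(180,70,255)); _,l,st,ct=cv2.connectedComponentsWithStats(m); i=1+st[1:,4].argmax(); S[n]=ct[i]+[x0,y0]; print(n,S[n].round(1),(st[i]+[x0,y0,0,0,0]).tolist())
a=np.radians(-20.4); ly=np.array([np.cos(a),np.sin(a)]); lx=np.array([ly[1],-ly[0]]); o=np.array([.514,.0087])
for t in(-4,-2,0,2,4):
  r=[]
  for n,sy in(("loose",85),("home",-85)):
    P=[]
    for z in(19,38):
      for x in(-4.5,4.5):
        for y in(-17,17):
          yy=sy+y; P.append(proj([*(o+lx*x/1e3+ly*yy/1e3),.138+z/1e3+yy/1e3*np.sin(np.radians(t))],d["K"],d["T"]))
    h=cv2.moments(cv2.convexHull(np.float32(P))); r.append((np.array([h["m10"],h["m01"]])/h["m00"]-S[n]).round(1))
  print(t,"pred-seen loose,home",r)
```

```text
loose [293.9 178.5] [284, 171, 21, 16, 206]
home [366.3 199.4] [356, 191, 22, 17, 235]
-4 pred-seen loose,home [array([-0.8,  1.8]), array([-0.2, -3.6])]
-2 pred-seen loose,home [array([-0.9,  0.6]), array([-0.3, -2.3])]
0 pred-seen loose,home [array([-1. , -0.6]), array([-0.3, -1.1])]
2 pred-seen loose,home [array([-1. , -1.9]), array([-0.4,  0.2])]
4 pred-seen loose,home [array([-1.1, -3.1]), array([-0.4,  1.4])]
```

Equal residuals at 0° tilt put it level within about 0.5°. Handing in.

```bash
python3 -c "
from station import *
print(get_grip_width()*88,get_tcp_pos(),get_time()); job_done()"
```

```text
13.445717739728856 [0.51400235 0.0087027  0.18999991] 18.6583
the job is handed in; nothing more can be done
```

The loose white block is seated in the empty slot and let go. The carrier is lifted by its handle, with both blocks in it. I handed the job in at 18.7 s, still holding it; no verdict is reported.

- **Seating:** the block touched bottom at a tool height of 23.0 mm, against 23.1 mm expected for fully home. After release, the wrist view showed it in the slot where predicted.
- **Lift:** the carrier is about 137 mm above the bench, and the wrist carries about 7 N with almost no moment. The grip width read 13.8 mm at the grasp and 13.4 mm at hand-in on the 14 mm bar. The tool position was steady, with the arm at rest.
- **Level:** the block outlines in the side view put the tilt along the carrier's length within about 0.5°. An earlier check on the plate's corners was noisier and disagreed: most corners gave 0 to −2°, one gave about −5°, and the right-hand one did not match. I trusted the block outlines. I did not check tilt across the width.
- **Other objects:** no motion went near the loupe or the oil bottle, but I did not measure their positions again at the end.

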